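# Lay the blue refill in the caddy cradle

### The arm

A 6-joint arm with a two-finger parallel gripper is mounted at the origin on the work surface. World frame = base frame: x ahead of the robot, y to its left, z up, the work surface at z = 0. Lengths are in m, angles in degrees, forces in N, time in s.
With the tool pointing down it reaches from about 0.3 to 0.875 m from the base axis. Payload 6.4 kg.
Tool frame: the origin (TCP) lies between the finger pads; the fingertips stand 17 mm ahead of it and the grasp point (between the pads) lies 2 mm behind it; z points along the fingers, x is the direction in which the jaws open and shut, and the axes are right-handed (so a half turn about z gives the same grasp; the last joint's range is limited). The gripper opens to 85 mm and grips with 20 to 120 N. Pads are 22 mm wide; open, the fingers measure 114 mm over their backs; the gripper's body (76 mm by 85 mm) begins 54 mm behind the grasp point. The pads swing forward as they close: fully open they stand 13 mm farther back than shut.
Start: joints at [-75.533, 10.359, 92.074, -0, 77.567, -11.82], TCP at [0.255, -0.516, 0.222] pointing down, gripper open.
Joint ranges: [-171.53, 171.53], [-51.25, 118.39], [17.06, 147.69], [-65.23, 245.23], [0, 150.52], [-178.68, 178.68]. Speed limits (degrees/s): [147.25, 147.25, 172.46, 180, 180, 180].

### API

Orientations are given as a 3x3 rotation matrix whose columns are the frame's x, y, z axes.
In Python, from rig import monitor, eyes, order gives the robot as it stands.
- The arm moves only by the shell command python3 -m handwheel 'ROWS' [OPENING] [FORCE]. ROWS is JSON, a list of rows, each an object with "translation": the shift along the world's x, y, z in m, a list of three; "angular": the turn, a rotation vector about the world's x, y, z in rad, a list of three. A call has 1 to 10 rows; each row shifts and turns the commanded pose from where the row before left it; what a row does not reach is not made up. A row lasts 1/12 s, in which the tool goes at most 41.7 mm and 7.16 degrees, less where a joint would pass 70% of its speed; a pose out of reach is approached as far as the arm can. A call is refused whole if a number of a shift passes 0.0417 or a number of a turn 0.125, either way. A call with a gripper value outside its range is refused whole. OPENING is the opening, from -1 (shut) to 1 (fully open), set as the call begins (- or left out, the last holds). The fingers move at their own pace and stop on an object; FORCE is the grip in N (left out, the last holds). Time passes only in rows, so rows that do not move let the fingers close. It gives the time, the measured TCP pose, the force and the opening at its end, in the units of the state.
- monitor.get_state(): the state, without advancing time (a new reading comes with each control period).
- eyes.snapshot(name): name is "scene" or "top" or "wrist"; returns a dict with "img" (420x560x3 uint8, red, green, blue), "depth" (420x560 float32, m along the optical axis (not along the pixel's ray), 0 where there is no reading), "fovy" (degrees; the focal length in pixels is half the picture's height over the tangent of half this angle, whatever the lens; pixels are square), "cx", "cy" (the principal point, pixels), "k1" (the pictures are not rectified: a ray, as slopes to the right and down, at radius r is drawn at 1 + k1 r^2 times it, then the intrinsics apply), "xyz" and "attitude" of the camera in the world. Camera axes: x right, y down, z forward; pixel columns grow to the right and rows downward; lengths in m; the calibration is good to about 2 mm. A picture is of the moment at which its call begins.
- order.sign_off(): hands the job in, once; it reports no verdict.
Trained networks look in a picture, given as the dict that the camera call returned (one of the last four; its "shot" number tells which), for a name from the list of things; names that differ only in an ending like _2 or _b are one class to them, and where a whole thing is asked for, a point or a joint stands for the part that bears it (a point fixed in the world has none). Each returns a list of dicts, best first, with "score" (0 to 1); they miss things now and then, are a little off and sometimes report something else, mostly with a low value. They report only what shows in the picture. A call takes as long as a camera call. They do not tell look-alikes from the thing itself.
- eyes.search_frame(picture, label): "pixel" ([row, column] in pixels, amid what is visible of it).
- eyes.masks_of(picture, label): "region" (420x560 bool, what is visible of it) and "pixel" ([row, column] in pixels, amid what is visible of it).
The state is a dict: "time_s": time; "joint_pos": joint angles; "joint_velocities": joint speeds; "joint_torque": joint torques, N m; "tcp_pos": TCP position; "ee_rot": TCP orientation; "wrist_force": force on the tool from outside, world axes, zero at the start; "wrist_torque": the same for the moment, N m; "grip_width": finger opening in m.
Only numpy, scipy, OpenCV 4.12 (cv2) and the standard library are available. Lean on these libraries where they do the work, as an engineer would, in place of code of your own. Each camera call takes 0.05 s, during which the arm holds its last target.

### The job

Pack the cleaning caddy: take the blue-capped refill bottle from the white rack and lay it along the empty grey cradle in the black caddy, middle over middle. Let it settle into both V saddles while you still hold it, then let go and leave it lying there; leave the red and yellow bottles where they lie.

Things in the scene. Friction and masses are not known exactly. Their poses are not given: they have to be found in the camera images.
- blue_bottle: White round bottle, blue cap and bands, lying. Body 40 mm thick, 130 long; cap ends 90 from the origin. Origin: on its axis, middle of the body; x runs to the cap (y, z roll). Rigid, 0.13-0.25 kg. Starts in any of three places, axes parallel and 95 mm apart, 45 mm above the table, in a fixed white rack (170x280, 8 thick) on V saddles that leave the body's middle 75 mm free beneath and beside.
- red_bottle: The same bottle with red cap and bands, a bystander in the rack. Same origin and axes.
- yellow_bottle: The same bottle with yellow cap and bands, a bystander in the rack. Same origin and axes.
- cradle (a point): Point where the origin of the seated bottle lies: 55 mm above the table, midway between two rigid grey 90 deg V saddles 80 mm apart along x (66 free between; 56 wide, tops below the axis). z up. Cap at either end. In a fixed black caddy (250x260, walls 45 high, floor 5): end walls 119 mm off along x, side wall 69 off at -y, divider 57 high 70 off at +y. Caddy left or right of the robot.
There are look-alikes about, which are no part of the job. Leave any brown, orange or purple look-alike of the blue_bottle alone.

How it is judged (in metres and radians):
On the way:
1. the blue bottle rests in the cradle while the fingers still hold it (contact force between blue_bottle and the fingers above 0.5 N and contact force between blue_bottle and caddy above 0.3 N and distance between blue_bottle and cradle below 0.02 m), for 0.1 s.
At the end, for the whole second after the job is handed in: The blue bottle lies still in both saddles of the cradle, its middle within 18 mm of the cradle's middle and within 6 mm of its seated height, along the cradle within 10 degrees, cap at either end; the red and yellow bottles lie in the rack within 30 mm of where they started (horizontal distance between blue_bottle and cradle below 0.018 m and z of blue_bottle in the frame of cradle between -0.006 and 0.006 m and angle between the x axis of blue_bottle and the x axis of cradle, either way round below 0.175 rad and linear speed of blue_bottle below 0.02 m/s and distance of each of red_bottle, yellow_bottle from where it was at the start of the episode below 0.03 m); the robot touches nothing.
It fails at once if the red or yellow bottle is moved from its place by more than 30 mm (distance of any of red_bottle, yellow_bottle from where it was at the start of the episode above 0.03 m).
It also fails if it takes over 35 s, if anything falls off the work surface, if the arm or the gripper's body presses on something with over 40 N, if the wrist force passes 120 N, or if a joint passes its speed limit or range.

## Working session

There is one attempt and no reset: what is moved stays moved. The work goes in short steps, Python scripts to look and compute and a shell command to move; the robot and the scene stay as the last step left them, time stands still between calls to the robot, and variables do not carry over. Pictures are saved under pics/ and viewed, and the job is handed in when it is done.

```bash
mkdir -p pics; ls
cat > h.py <<'E'
import numpy as np,cv2
from rig import monitor,eyes,order
def save(p,n): cv2.imwrite('pics/'+n,cv2.cvtColor(p['img'],cv2.COLOR_RGB2BGR))
def cloud(p):
    f=210/np.tan(np.radians(p['fovy'])/2)
    v,u=np.mgrid[0:420,0:560].astype(float)
    K=np.array([[f,0,p['cx']],[0,f,p['cy']],[0,0,1]])
    pts=np.stack([u.ravel(),v.ravel()],1)[:,None]
    n=cv2.undistortPoints(pts,K,np.array([p['k1'],0,0,0,0.]))[:,0].reshape(420,560,2)
    d=p['depth']
    c=np.dstack([n[...,0]*d,n[...,1]*d,d])
    W=c@np.array(p['attitude']).T+np.array(p['xyz'])
    W[d<=0]=np.nan
    return W
E
python3 - <<'E'
from h import *
s=monitor.get_state();print(s)
for n in['scene','top']:
    p=eyes.snapshot(n);save(p,n+'0.png')
    print(n,p['fovy'],p['cx'],p['cy'],p['k1'],p['xyz'],p['attitude'])
    W=cloud(p);np.savez(n+'0.npz',W=W,img=p['img'])
    for l in['blue_bottle','red_bottle','yellow_bottle','cradle']:
        for r in eyes.masks_of(p,l):
            m=r['region'];print(l,r['score'],r['pixel'],m.sum(),np.nanmedian(W[m],0).round(3),p['img'][m].mean(0).round())
E
```

```text
pics
{'time_s': 0.0, 'joint_pos': array([-7.55319940e+01,  1.04027483e+01,  9.21332824e+01, -8.54514324e-04,
        7.75677385e+01, -1.18202297e+01]), 'joint_velocities': array([-0.08612717,  0.08109936, -0.14094774,  0.1030686 ,  0.09011455,
       -0.10571695]), 'joint_torque': array([-5.17580556e-04, -4.44875050e+01, -3.51335657e+01, -3.58419757e-04,
        9.24052438e-03,  9.27840972e-06]), 'tcp_pos': array([ 0.25452081, -0.51494708,  0.22116207]), 'ee_rot': array([[ 4.42889586e-01, -8.96576041e-01, -4.66589590e-04],
       [-8.96574404e-01, -4.42889689e-01,  1.75003818e-03],
       [-1.77569002e-03, -3.56741402e-04, -9.99998360e-01]]), 'wrist_force': array([0.08920879, 0.27437641, 0.63889697]), 'wrist_torque': array([-0.06934664,  0.02038689, -0.01607295]), 'grip_width': 0.08553067835149752}
scene 54.73147675615297 280.5337289848612 204.38785301241504 -0.04857760511282749 [0.9409533  0.42156423 0.80865508] [[-5.85390628e-01  6.30765200e-01 -5.09365365e-01]
 [ 8.10751385e-01  4.55379078e-01 -3.67847913e-01]
 [-7.13324622e-05 -6.28303396e-01 -7.77968404e-01]]
blue_bottle 0.96 [1
[... 764 characters left out ...]
.02050218 -0.99476925  0.10006894]
 [-0.99960195 -0.02233559 -0.0172355 ]
 [ 0.01938044 -0.09967574 -0.99483121]]
blue_bottle 0.93 [187.9, 110.7] 1219 [0.515 0.462 0.035] [111.  56. 132.]
blue_bottle 0.85 [109.8, 174.4] 1097 [0.707 0.326 0.035] [222. 110.  13.]
blue_bottle 0.84 [305.6, 209.8] 1132 [0.259 0.225 0.036] [112.  72.  47.]
blue_bottle 0.6 [296.2, 416.9] 1125 [ 0.288 -0.243  0.036] [90. 58. 38.]
blue_bottle 0.57 [197.6, 260.0] 1170 [0.501 0.109 0.061] [129. 136. 143.]
red_bottle 0.96 [197.2, 221.9] 1190 [0.497 0.203 0.06 ] [195. 150. 130.]
yellow_bottle 0.58 [203.2, 180.1] 1187 [0.486 0.296 0.06 ] [210. 195. 119.]
cradle 0.6 [191.2, 406.1] 12348 [ 0.535 -0.233  0.012] [51. 76. 53.]
```

View pics/scene0.png

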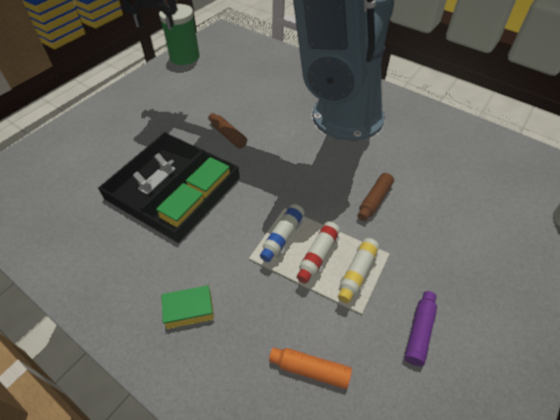

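View pics/top0.png

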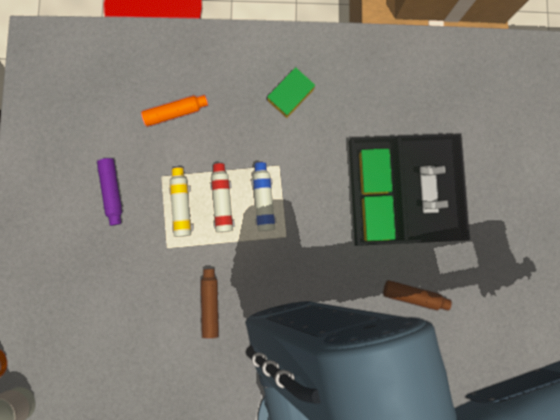

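The top view shows the blue bottle at (197, 263), rightmost in the rack with its cap up (+x). The empty grey cradle is at about (190, 430) in the right compartment of the caddy, and the sponges fill the left one. Next I'll measure both.

Run:
```python
from h import *
def pca(P):
    c,v=cv2.PCACompute(P[:,:2].astype(np.float64),mean=None)
    a=v[0]; a=a*np.sign(a[0]); t=(P[:,:2]-c[0])@a; s=(P[:,:2]-c[0])@np.array([-a[1],a[0]])
    return c[0],a,t,s
for n in['top','scene']:
    p=eyes.snapshot(n);W=cloud(p);img=p['img'].astype(int)
    # bottle
    roi=(np.abs(W[...,0]-.51)<.13)&(W[...,1]>.05)&(W[...,1]<.157)&(W[...,2]>.035)&(W[...,2]<.075)
    P=W[roi];c,a,t,s=pca(P)
    lo,hi=np.percentile(t,[.5,99.5]);sl,sh=np.percentile(s,[2,98])
    nrm=np.array([-a[1],a[0]])
    print(n,'bottle n',len(P),'ang',np.degrees(np.arctan2(a[1],a[0])).round(2),'len',hi-lo,'wid',sh-sl,'ends',c+a*lo,c+a*hi,'zmax',np.percentile(P[:,2],[90,98]))
    print(' origin from rear+65',c+a*(lo+.065)+nrm*(sl+sh)/2,' cap-90',c+a*(hi-.09)+nrm*(sl+sh)/2)
    # blue-ness check
    blue=roi&(img[...,2]>img[...,0]+40);print(' blue',blue.sum(),np.nanmean(W[blue],0))
    # cradle
    gray=(img.min(-1)>85)&(W[...,1]<-.2)&(W[...,1]>-.36)&(W[...,0]>.42)&(W[...,0]<.66)&(W[...,2]>.012)&(W[...,2]<.07)
    k,lab,st,ce=cv2.connectedComponentsWithStats(gray.astype(np.uint8))
    P=W[gray];print(' gray',len(P),'comp',[(x[4]) for x in st[1:]]); 
    if len(P)>20:
        hiP=P[P[:,2]>.03]; print(' z pct',np.percentile(P[:,2],[5,50,95,99]),'x',np.percentile(P[:,0],[1,99]),'y',np.percentile(P[:,1],[1,99]))
        for z in (.02,.03):
            Q=P[P[:,2]>z];xm=np.median(P[:,0]);xm=(P[:,0].min()+P[:,0].max())/2
            for Z in(Q[Q[:,0]<xm],Q[Q[:,0]>=xm]): print('  z>',z,len(Z),Z.min(0).round(4),Z.max(0).round(4))
    cad=(img.max(-1)<60)&(W[...,2]>.03)&(W[...,2]<.065)&(W[...,1]<-.05)&(W[...,1]>-.4)&(W[...,0]>.38)&(W[...,0]<.7)
    Q=W[cad][:,:2].astype(np.float32);r=cv2.minAreaRect(Q);print(' caddy',r,len(Q))
    x=cv2.resize(p['img'][100:260,220:500] if n=='top' else p['img'][110:280,80:360],None,fx=2.8,fy=2.8,interpolation=2);cv2.imwrite(f'pics/{n}1.png',x[...,::-1])
```

```text
top bottle n 1168 ang 6.57 len 0.15336840854982908 wid 0.03926395653797852 ends [0.430814  0.1001816] [0.58317641 0.11771918] zmax [0.06554159 0.06788861]
 origin from rear+65 [0.49539038 0.10759054]  cap-90 [0.49376949 0.10740396]
 blue 338 [0.5191982  0.11052862 0.06049658]
 gray 465 comp [np.int32(9), np.int32(8), np.int32(9), np.int32(174), np.int32(4), np.int32(3), np.int32(1), np.int32(2), np.int32(9), np.int32(1), np.int32(1), np.int32(2), np.int32(1), np.int32(8), np.int32(1), np.int32(1), np.int32(8), np.int32(1), np.int32(1), np.int32(1), np.int32(2), np.int32(1), np.int32(6), np.int32(2), np.int32(1), np.int32(5), np.int32(1), np.int32(2), np.int32(8), np.int32(1), np.int32(2), np.int32(1), np.int32(1), np.int32(1), np.int32(1), np.int32(1), np.int32(2), np.int32(174), np.int32(2), np.int32(1), np.int32(1), np.int32(1), np.int32(3)]
 z pct [0.01241133 0.03734625 0.04977735 0.05207355] x [0.48718019 0.63880938] y [-0.35853053 -0.25342595]
  z> 0.02 176 [ 0.4903 -0.36    0.02  ] [ 0.5627 -0.2568  0.0539]
  z> 0.02 189 [ 0.57   -0.3561  0.0201] [ 0.65   -0.2509  0.0548]
  z> 
[... 583 characters left out ...]
 np.int32(3), np.int32(3), np.int32(3), np.int32(3), np.int32(3), np.int32(2), np.int32(1), np.int32(118), np.int32(1), np.int32(1), np.int32(1), np.int32(1), np.int32(2), np.int32(1), np.int32(1), np.int32(3)]
 z pct [0.01313568 0.039783   0.04999177 0.05186641] x [0.49057333 0.60457487] y [-0.35897792 -0.25101281]
  z> 0.02 122 [ 0.4895 -0.36    0.022 ] [ 0.5727 -0.2507  0.0527]
  z> 0.02 103 [ 0.5729 -0.3563  0.023 ] [ 0.6589 -0.2484  0.0515]
  z> 0.03 100 [ 0.4895 -0.36    0.0301] [ 0.5727 -0.2507  0.0527]
  z> 0.03 84 [ 0.5731 -0.3563  0.0301] [ 0.6589 -0.2484  0.0515]
 caddy ((0.5353238582611084, -0.2265404462814331), (0.25325512886047363, 0.26367926597595215), 3.9646894931793213) 2378
```

```bash
sleep 0
python3 - <<'E'
from h import *
for n in['top','scene']:
    d=np.load(n+'0.npz');W=d['W'];img=d['img'].astype(int)
    gray=(img.min(-1)>85)&(W[...,1]<-.2)&(W[...,1]>-.35)&(W[...,0]>.42)&(W[...,0]<.66)&(W[...,2]>.012)&(W[...,2]<.07)
    k,lab,st,ce=cv2.connectedComponentsWithStats(gray.astype(np.uint8))
    C=[]
    for i in range(1,k):
        if st[i,4]<80: continue
        P=W[lab==i];T=P[P[:,2]>.03]
        r=cv2.minAreaRect(T[:,:2].astype(np.float32));print(n,st[i,4],len(T),r,np.percentile(T[:,2],98));C.append(np.array(r[0]))
    d=C[0]-C[1];print('mid',(C[0]+C[1])/2,np.hypot(*d),np.degrees(np.arctan2(d[1],d[0])))
E
```

```text
top 185 137 ((0.5783022046089172, -0.27978208661079407), (0.014476756565272808, 0.058001529425382614), 3.5606443881988525) 0.052327015889300395
top 202 137 ((0.498589426279068, -0.2856837511062622), (0.014313826337456703, 0.059100329875946045), 2.2307653427124023) 0.052797165047870395
mid [ 0.53844582 -0.28273292] 0.07993094940560104 4.234260412626527
scene 94 76 ((0.49868497252464294, -0.2837059497833252), (0.052878979593515396, 0.01567751355469227), 89.45746612548828) 0.05142763222435354
scene 118 87 ((0.5778736472129822, -0.277068167924881), (0.015915878117084503, 0.05492718890309334), 3.4625043869018555) 0.05133024994857101
mid [ 0.53827931 -0.28038706] 0.07946638501212894 -175.2085333217305
```

View pics/top1.png

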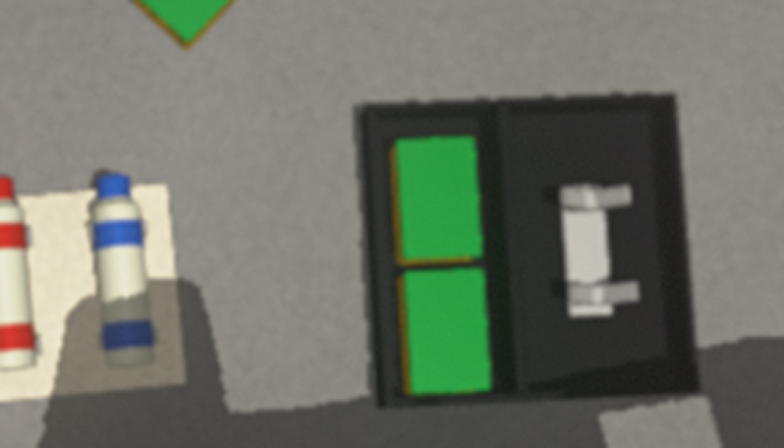

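```bash
python3 -m handwheel '[{"translation":[0.01,0.04,0.008],"angular":[0,0,0.12]},{"translation":[0.01,0.04,0.008],"angular":[0,0,0.12]},{"translation":[0.01,0.04,0.008],"angular":[0,0,0.12]},{"translation":[0.01,0.04,0.008],"angular":[0,0,0.12]},{"translation":[0.01,0.04,0.008],"angular":[0,0,0.12]},{"translation":[0.01,0.04,0.008],"angular":[0,0,0.12]},{"translation":[0.01,0.04,0.008],"angular":[0,0,0.12]},{"translation":[0.01,0.04,0.008],"angular":[0,0,0.12]},{"translation":[0.01,0.04,0.008],"angular":[0,0,0.12]},{"translation":[0.01,0.04,0.008],"angular":[0,0,0.12]}]' 1 40
```

```text
time_s: 1.43
tcp_pos: [0.3538, -0.1169, 0.3022]
ee_rot: [[0.996, 0.093, 0.001], [0.093, -0.996, -0.001], [0.001, 0.001, -1.0]]
wrist_force: [1.7, -0.6, 0.5]
grip_width: 0.0851
```

The cradle is at about (0.538, −0.281), yaw about 4.4°. The bottle is at about (0.4955, 0.109), yaw about 6°. Now I'll hover above the bottle and refine with the wrist camera.

```bash
python3 -m handwheel '[{"translation":[0.014,0.023,-0.006],"angular":[0,0,-0.12]},{"translation":[0.014,0.023,-0.006],"angular":[0,0,-0.12]},{"translation":[0.014,0.023,-0.006],"angular":[0,0,-0.12]},{"translation":[0.014,0.023,-0.006],"angular":[0,0,-0.12]},{"translation":[0.014,0.023,-0.006],"angular":[0,0,-0.12]},{"translation":[0.014,0.023,-0.006],"angular":[0,0,-0.12]},{"translation":[0.014,0.023,-0.006],"angular":[0,0,-0.12]},{"translation":[0.014,0.023,-0.006],"angular":[0,0,-0.12]},{"translation":[0.014,0.023,-0.006],"angular":[0,0,-0.12]},{"translation":[0.014,0.023,-0.006],"angular":[0,0,-0.12]}]'
python3 -m handwheel '[{"translation":[0,0,-0.015],"angular":[0,0,-0.12]},{"translation":[0,0,-0.015],"angular":[0,0,-0.12]},{"translation":[0,0,-0.015],"angular":[0,0,-0.12]},{"translation":[0,0,0],"angular":[0,0,0]}]'
python3 - <<'E'
from h import *
p=eyes.snapshot('wrist');save(p,'w0.png');W=cloud(p);print(monitor.get_state()['tcp_pos'],p['xyz'])
np.savez('w0.npz',W=W,img=p['img'])
img=p['img'].astype(int)
roi=(np.abs(W[...,0]-.51)<.13)&(W[...,1]>.05)&(W[...,1]<.157)&(W[...,2]>.04)&(W[...,2]<.075)
P=W[roi];c,v=cv2.PCACompute(P[:,:2].astype(np.float64),mean=None);c=c[0];a=v[0]*np.sign(v[0][0]);nr=np.array([-a[1],a[0]])
t=(P[:,:2]-c)@a;s=(P[:,:2]-c)@nr
print(len(P),np.degrees(np.arctan2(a[1],a[0])),np.percentile(t,[.5,99.5]),np.percentile(s,[2,98]),c+a*np.percentile(t,.5),c+a*np.percentile(t,99.5),np.percentile(P[:,2],98))
top=P[P[:,2]>np.percentile(P[:,2],98)-.006];print('ridge',np.polyfit(top[:,0],top[:,1],1),np.polyval(np.polyfit(top[:,0],top[:,1],1),.4955))
E
```

```text
time_s: 2.27
tcp_pos: [0.4917, 0.1078, 0.2425]
ee_rot: [[0.46, -0.888, 0.0], [-0.888, -0.46, -0.0], [0.0, -0.0, -1.0]]
wrist_force: [0.8, -0.3, -0.3]
grip_width: 0.0854
time_s: 2.6
tcp_pos: [0.4891, 0.1067, 0.1946]
ee_rot: [[0.119, -0.993, -0.005], [-0.993, -0.119, 0.0], [-0.001, 0.005, -1.0]]
wrist_force: [-0.5, 0.2, -0.4]
grip_width: 0.0854
[0.48994641 0.10653047 0.19631931] [0.5670597  0.11603237 0.34495722]
7491 6.668401873056096 [-0.07896434  0.07334421] [-0.01869704  0.01865184] [0.43144176 0.10099557] [0.58271991 0.1186821 ] 0.06472707591900839
ridge [0.11277724 0.05265559] 0.1085367145561468
```

View pics/w0.png

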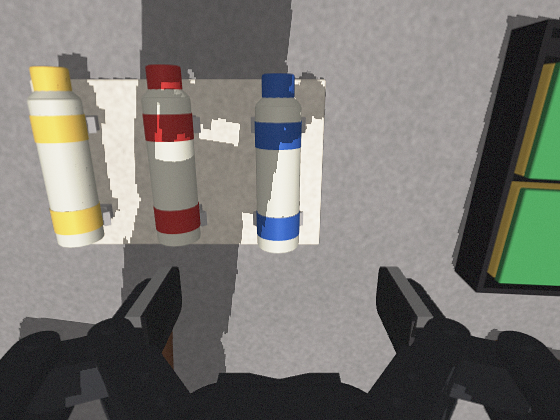

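The wrist view shows the blue bottle at (160, 278), between the jaws and already aligned with them (about 6.5°). I'll descend.

```bash
python3 -m handwheel '[{"translation":[0.002,0.001,-0.025],"angular":[0,0,0]},{"translation":[0.002,0.001,-0.025],"angular":[0,0,0]},{"translation":[0.001,0,-0.025],"angular":[0,0,0]},{"translation":[0,0,-0.025],"angular":[0,0,0]},{"translation":[0,0,-0.022],"angular":[0,0,0]},{"translation":[0,0,-0.02],"angular":[0,0,0]},{"translation":[0,0,-0.01],"angular":[0,0,0]},{"translation":[0,0,0],"angular":[0,0,0]},{"translation":[0,0,0],"angular":[0,0,0]}]'
python3 - <<'E'
from h import *
p=eyes.snapshot('wrist');save(p,'w1.png');s=monitor.get_state();print(s['tcp_pos'],s['wrist_force'])
E
```

```text
time_s: 3.4
tcp_pos: [0.4968, 0.1083, 0.0465]
ee_rot: [[0.125, -0.992, 0.001], [-0.992, -0.125, 0.0], [0.0, -0.001, -1.0]]
wrist_force: [0.4, -0.0, 0.7]
grip_width: 0.0853
[0.49739986 0.1083293  0.04715299] [ 0.69443202 -0.29085251  0.289997  ]
```

View pics/w1.png

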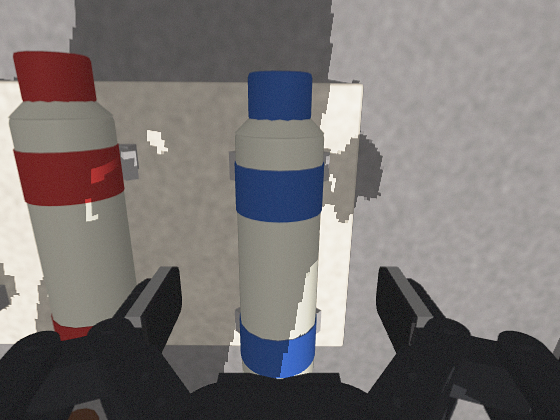

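The bottle is centred between the fingers (columns 180–380, bottle at 278). I'll lower 3 mm and close.

```bash
python3 -m handwheel '[{"translation":[-0.002,0,-0.003],"angular":[0,0,0]},{"translation":[0,0,0],"angular":[0,0,0]}]'
python3 -m handwheel '[{"translation":[0,0,0],"angular":[0,0,0]},{"translation":[0,0,0],"angular":[0,0,0]},{"translation":[0,0,0],"angular":[0,0,0]},{"translation":[0,0,0],"angular":[0,0,0]},{"translation":[0,0,0],"angular":[0,0,0]},{"translation":[0,0,0],"angular":[0,0,0]},{"translation":[0,0,0],"angular":[0,0,0]},{"translation":[0,0,0],"angular":[0,0,0]}]' -1 50
```

```text
time_s: 3.62
tcp_pos: [0.4947, 0.1084, 0.0437]
ee_rot: [[0.124, -0.992, 0.002], [-0.992, -0.124, -0.0], [0.0, -0.002, -1.0]]
wrist_force: [0.2, -1.3, 0.3]
grip_width: 0.0852
time_s: 4.28
tcp_pos: [0.4944, 0.1083, 0.0433]
ee_rot: [[0.123, -0.992, 0.0], [-0.992, -0.123, -0.0], [0.0, -0.0, -1.0]]
wrist_force: [-1.5, -1.1, 4.9]
grip_width: 0.0327
```

Run:
```python
from h import *
p=eyes.snapshot('wrist');save(p,'w2.png');s=monitor.get_state();print(s['tcp_pos'],s['wrist_force'],s['grip_width'])
W=cloud(p);m=(np.abs(W[...,0]-.51)<.05)&(W[...,1]>.07)&(W[...,1]<.157)&(W[...,2]<.075);print(np.percentile(W[m][:,2],[90,98]))
p=eyes.snapshot('scene');x=cv2.resize(p['img'][160:300,200:400],None,fx=4,fy=4);cv2.imwrite('pics/s2.png',x[...,::-1])
```

```text
[0.49438697 0.10826915 0.04328214] [-1.32331113 -0.74640412  4.84495775] 0.03257327543425913
[0.06391996 0.06951808]
```

View pics/w2.png

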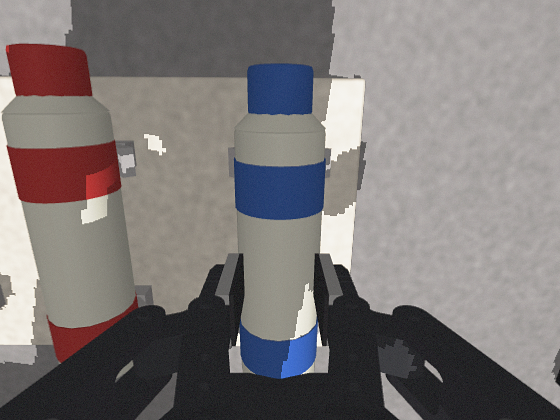

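View pics/s2.png

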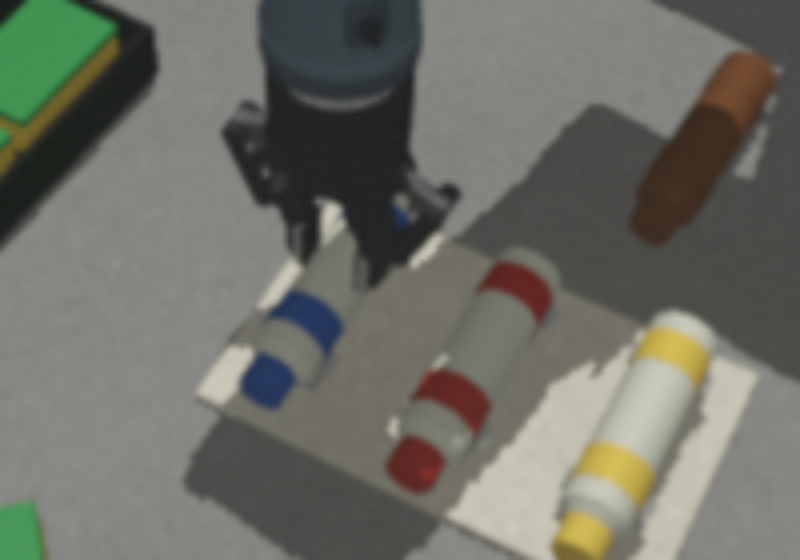

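The fingers are around the body, but the width reads 32.6 mm, less than the 40 mm body. I'll do a small test lift and check for slip.

```bash
python3 -m handwheel '[{"translation":[0,0,0.004],"angular":[0,0,0]},{"translation":[0,0,0.008],"angular":[0,0,0]},{"translation":[0,0,0.008],"angular":[0,0,0]},{"translation":[0,0,0],"angular":[0,0,0]}]'
python3 - <<'E'
from h import *
p=eyes.snapshot('wrist');save(p,'w3.png');s=monitor.get_state();print(s['tcp_pos'],s['wrist_force'],s['wrist_torque'],s['grip_width'])
p=eyes.snapshot('scene');W=cloud(p);x=cv2.resize(p['img'][160:300,200:400],None,fx=4,fy=4);cv2.imwrite('pics/s3.png',x[...,::-1])
E
```

```text
time_s: 4.72
tcp_pos: [0.4955, 0.1084, 0.0646]
ee_rot: [[0.123, -0.992, 0.003], [-0.992, -0.123, -0.0], [0.0, -0.003, -1.0]]
wrist_force: [1.0, -0.2, -1.2]
grip_width: 0.0327
[0.49516175 0.10846344 0.06398044] [ 0.26247011 -0.04047695 -1.46773557] [-0.05811691 -0.0093341   0.01410217] 0.03245992917984557
```

View pics/w3.png

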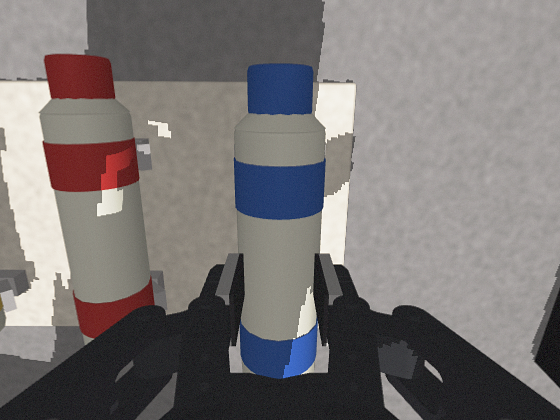

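View pics/s3.png

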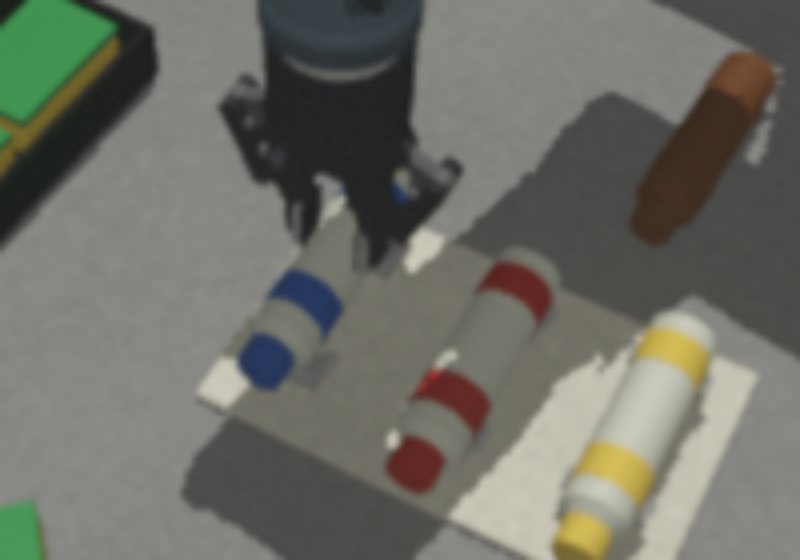

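The lift held with no slip: the bottle sits unchanged in the wrist view and the red bottle hasn't moved. I'll carry it to the caddy.

```bash
python3 -m handwheel '[{"translation":[0,0,0.02],"angular":[0,0,0]},{"translation":[0,0,0.025],"angular":[0,0,0]},{"translation":[0,0,0.025],"angular":[0,0,0]},{"translation":[0.002,-0.015,0.01],"angular":[0,0,0]},{"translation":[0.003,-0.025,0],"angular":[0,0,-0.005]},{"translation":[0.004,-0.03,0],"angular":[0,0,-0.005]},{"translation":[0.004,-0.03,0],"angular":[0,0,-0.005]},{"translation":[0.004,-0.03,0],"angular":[0,0,-0.005]},{"translation":[0.004,-0.03,0],"angular":[0,0,-0.005]},{"translation":[0.004,-0.03,0],"angular":[0,0,-0.005]}]'
python3 -m handwheel '[{"translation":[0.004,-0.03,0],"angular":[0,0,-0.005]},{"translation":[0.004,-0.03,0],"angular":[0,0,-0.005]},{"translation":[0.003,-0.03,0],"angular":[0,0,-0.005]},{"translation":[0.003,-0.03,0],"angular":[0,0,0]},{"translation":[0.003,-0.03,0],"angular":[0,0,0]},{"translation":[0.001,-0.025,0],"angular":[0,0,0]},{"translation":[0,-0.015,0],"angular":[0,0,0]},{"translation":[0,-0.01,0],"angular":[0,0,0]},{"translation":[0,0,0],"angular":[0,0,0]},{"translation":[0,0,0],"angular":[0,0,0]}]'
python3 - <<'E'
from h import *
p=eyes.snapshot('wrist');save(p,'w4.png');s=monitor.get_state();print(s['tcp_pos'],s['ee_rot'][:2,0],s['wrist_force'],s['grip_width'])
W=cloud(p);img=p['img'].astype(int);np.savez('w4.npz',W=W,img=img)
p=eyes.snapshot('top');save(p,'t4.png');np.savez('t4.npz',W=cloud(p),img=p['img'])
E
```

```text
time_s: 5.65
tcp_pos: [0.5188, -0.0829, 0.1424]
ee_rot: [[0.093, -0.996, -0.0], [-0.996, -0.093, 0.0], [-0.0, 0.0, -1.0]]
wrist_force: [-0.1, 0.3, -1.5]
grip_width: 0.0327
time_s: 6.48
tcp_pos: [0.5369, -0.2808, 0.1423]
ee_rot: [[0.078, -0.997, -0.001], [-0.997, -0.078, 0.001], [-0.001, 0.001, -1.0]]
wrist_force: [0.3, -0.2, -1.9]
grip_width: 0.0323
[ 0.53694298 -0.28020176  0.14234918] [ 0.07881799 -0.99688817] [-0.03168863  0.97215899 -1.494191  ] 0.03220796405226138
```

View pics/w4.png

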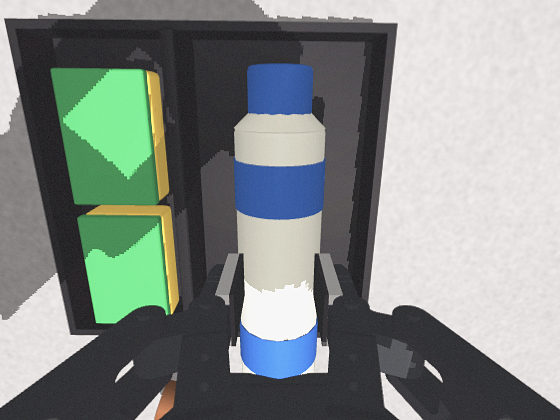

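View pics/t4.png

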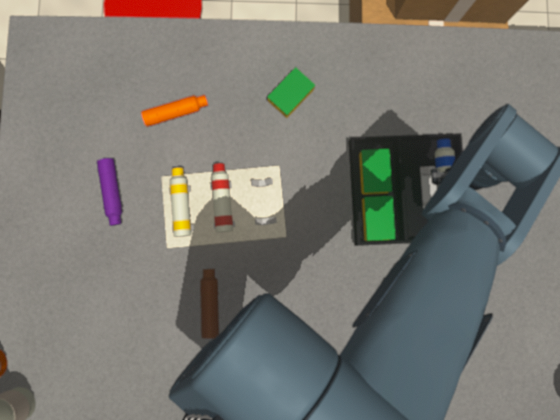

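The wrist view shows the bottle (column 278) inside the right compartment, clear of the divider (column about 180) and the side wall (about 370). The red and yellow bottles are undisturbed. Descending.

```bash
python3 -m handwheel '[{"translation":[0.001,-0.001,-0.015],"angular":[0,0,0]},{"translation":[0,0,-0.02],"angular":[0,0,0]},{"translation":[0,0,-0.02],"angular":[0,0,0]},{"translation":[0,0,-0.015],"angular":[0,0,0]},{"translation":[0,0,-0.007],"angular":[0,0,0]},{"translation":[0,0,0],"angular":[0,0,0]}]'
python3 -m handwheel '[{"translation":[0,0,-0.003],"angular":[0,0,0]},{"translation":[0,0,-0.003],"angular":[0,0,0]},{"translation":[0,0,-0.002],"angular":[0,0,0]},{"translation":[0,0,0],"angular":[0,0,0]}]'
```

```text
time_s: 7.08
tcp_pos: [0.5371, -0.2804, 0.0638]
ee_rot: [[0.08, -0.997, -0.003], [-0.997, -0.08, 0.003], [-0.003, 0.003, -1.0]]
wrist_force: [-0.2, -0.0, -1.5]
grip_width: 0.0321
time_s: 7.42
tcp_pos: [0.5384, -0.2827, 0.0581]
ee_rot: [[0.078, -0.997, 0.001], [-0.997, -0.078, -0.0], [0.0, -0.001, -1.0]]
wrist_force: [0.4, 0.7, -1.7]
grip_width: 0.0319
```

```bash
python3 -m handwheel '[{"translation":[0,0,-0.001],"angular":[0,0,0]},{"translation":[0,0,-0.001],"angular":[0,0,0]},{"translation":[0,0,-0.001],"angular":[0,0,0]},{"translation":[0,0,0],"angular":[0,0,0]},{"translation":[0,0,0],"angular":[0,0,0]}]'
python3 -m handwheel '[{"translation":[0,0,-0.001],"angular":[0,0,0]},{"translation":[0,0,0],"angular":[0,0,0]},{"translation":[0,0,0],"angular":[0,0,0]}]'
```

```text
time_s: 7.83
tcp_pos: [0.5381, -0.2826, 0.0547]
ee_rot: [[0.078, -0.997, -0.0], [-0.997, -0.078, 0.0], [-0.0, 0.0, -1.0]]
wrist_force: [-0.2, -0.7, -2.3]
grip_width: 0.0326
time_s: 8.08
tcp_pos: [0.5382, -0.2827, 0.0538]
ee_rot: [[0.078, -0.997, 0.0], [-0.997, -0.078, -0.0], [0.0, -0.0, -1.0]]
wrist_force: [-0.9, -0.6, -1.6]
grip_width: 0.0322
```

```bash
python3 -m handwheel '[{"translation":[0,0,-0.001],"angular":[0,0,0]},{"translation":[0,0,0],"angular":[0,0,0]},{"translation":[0,0,0],"angular":[0,0,0]}]'
python3 -m handwheel '[{"translation":[0,0,-0.001],"angular":[0,0,0]},{"translation":[0,0,0],"angular":[0,0,0]},{"translation":[0,0,0],"angular":[0,0,0]}]'
```

```text
time_s: 8.33
tcp_pos: [0.5384, -0.2828, 0.0534]
ee_rot: [[0.078, -0.997, 0.0], [-0.997, -0.078, -0.0], [0.0, -0.0, -1.0]]
wrist_force: [-2.7, 0.7, 5.4]
grip_width: 0.0321
time_s: 8.58
tcp_pos: [0.5385, -0.2829, 0.0533]
ee_rot: [[0.078, -0.997, 0.0], [-0.997, -0.078, -0.001], [0.001, -0.0, -1.0]]
wrist_force: [-4.5, 2.8, 11.6]
grip_width: 0.0323
```

Contact came at the predicted height (TCP 0.0533) with about 12 N of support. I'll hold and look.

```bash
python3 -m handwheel '[{"translation":[0,0,0],"angular":[0,0,0]},{"translation":[0,0,0],"angular":[0,0,0]},{"translation":[0,0,0],"angular":[0,0,0]}]'
python3 - <<'E'
from h import *
s=monitor.get_state();print(s['tcp_pos'],s['wrist_force'],s['wrist_torque'])
p=eyes.snapshot('scene');W=cloud(p);x=cv2.resize(p['img'][110:270,80:280],None,fx=3.7,fy=3.7);cv2.imwrite('pics/s5.png',x[...,::-1])
m=(np.abs(W[...,0]-.54)<.12)&(np.abs(W[...,1]+.28)<.035)&(W[...,2]>.05)&(W[...,2]<.085)&(p['img'].max(-1)>90)
P=W[m];print(len(P));
for lo in np.arange(.46,.64,.02):
    q=P[(P[:,0]>=lo)&(P[:,0]<lo+.02)]
    if len(q)>5: print(lo.round(2),len(q),np.percentile(q[:,2],90).round(4),q[:,1].mean().round(4))
E
```

```text
time_s: 8.83
tcp_pos: [0.5384, -0.2829, 0.0533]
ee_rot: [[0.078, -0.997, 0.0], [-0.997, -0.078, -0.001], [0.001, -0.0, -1.0]]
wrist_force: [-4.4, 3.5, 11.8]
grip_width: 0.0325
[ 0.53844604 -0.28285631  0.05332025] [-4.44394724  3.52065925 11.8214087 ] [ 0.47029237  0.80108753 -0.16235603]
431
0.46 23 0.076 -0.2743
0.48 56 0.0747 -0.2708
0.5 46 0.0705 -0.2658
0.52 26 0.0752 -0.267
0.54 90 0.0758 -0.2708
0.56 54 0.0753 -0.2696
0.58 63 0.0749 -0.2676
0.6 73 0.0745 -0.2694
```

View pics/s5.png

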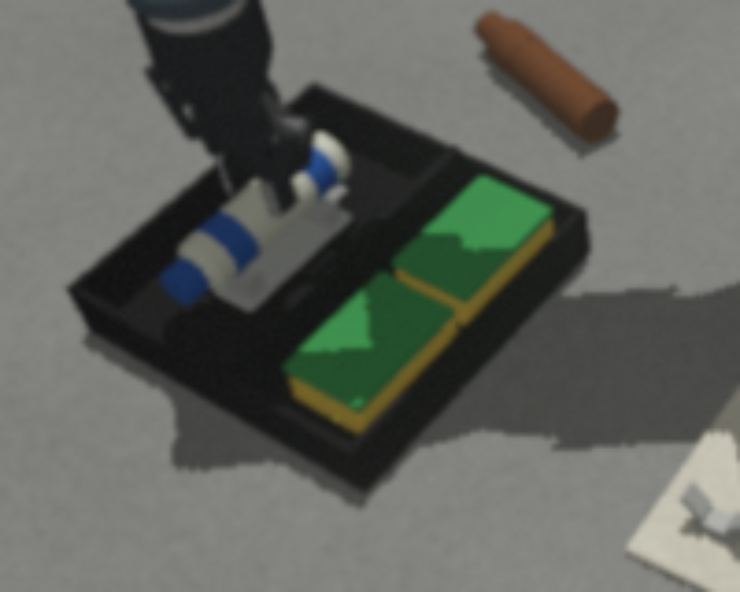

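The bottle's top reads 0.075 m along its whole length, so it is level and seated in both saddles. I'll release with a partial opening to stay clear of the walls, then retreat straight up.

```bash
python3 -m handwheel '[{"translation":[0,0,0],"angular":[0,0,0]},{"translation":[0,0,0],"angular":[0,0,0]},{"translation":[0,0,0],"angular":[0,0,0]},{"translation":[0,0,0],"angular":[0,0,0]},{"translation":[0,0,0],"angular":[0,0,0]},{"translation":[0,0,0],"angular":[0,0,0]}]' 0.65
python3 -m handwheel '[{"translation":[0,0,0.006],"angular":[0,0,0]},{"translation":[0,0,0.012],"angular":[0,0,0]},{"translation":[0,0,0.02],"angular":[0,0,0]},{"translation":[0,0,0.025],"angular":[0,0,0]},{"translation":[0,0,0.03],"angular":[0,0,0]},{"translation":[0,0,0.03],"angular":[0,0,0]},{"translation":[0,0,0.03],"angular":[0,0,0]},{"translation":[0,0,0.02],"angular":[0,0,0]},{"translation":[0,0,0],"angular":[0,0,0]},{"translation":[0,0,0],"angular":[0,0,0]}]'
python3 - <<'E'
from h import *
p=eyes.snapshot('wrist');save(p,'w6.png');Ws=[cloud(p)]
q=eyes.snapshot('scene');save(q,'s6.png');Ws.append(cloud(q))
for W,im in zip(Ws,(p['img'],q['img'])):
    m=(np.abs(W[...,0]-.545)<.115)&(np.abs(W[...,1]+.28)<.04)&(W[...,2]>.055)&(W[...,2]<.08)
    P=W[m];c,v=cv2.PCACompute(P[:,:2].astype(np.float64),mean=None);c=c[0];a=v[0]*np.sign(v[0][0]);t=(P[:,:2]-c)@a;lo,hi=np.percentile(t,[.5,99.5])
    print(len(P),np.degrees(np.arctan2(a[1],a[0])),hi-lo,'org',c+a*(lo+.065),c+a*(hi-.09),'ztop',np.percentile(P[:,2],98))
W=Ws[1]
for l in('red_bottle','yellow_bottle'):
    r=eyes.masks_of(q,l)[0];print(l,np.nanmedian(W[r['region']],0).round(3))
s=monitor.get_state();print(s['wrist_force'],s['tcp_pos'])
E
```

```text
time_s: 9.38
tcp_pos: [0.538, -0.2825, 0.0514]
ee_rot: [[0.078, -0.997, -0.0], [-0.997, -0.078, 0.0], [-0.0, 0.0, -1.0]]
wrist_force: [-1.1, 0.8, 0.3]
grip_width: 0.07
time_s: 10.22
tcp_pos: [0.5391, -0.2833, 0.2276]
ee_rot: [[0.078, -0.997, 0.004], [-0.997, -0.078, -0.003], [0.003, -0.003, -1.0]]
wrist_force: [0.8, 0.7, -1.1]
grip_width: 0.0702
6348 3.629891271514599 0.1522627440007009 org [ 0.53995841 -0.28234046] [ 0.53722664 -0.28251376] ztop 0.07472045307776973
787 2.2250493986923794 0.1544881400603904 org [ 0.53997532 -0.27248013] [ 0.53946385 -0.2725    ] ztop 0.07684227786350441
red_bottle [0.511 0.211 0.06 ]
yellow_bottle [0.501 0.303 0.061]
[ 0.31986119 -1.43860593 -0.29730265] [ 0.53736661 -0.28199568  0.22321567]
```

View pics/w6.png

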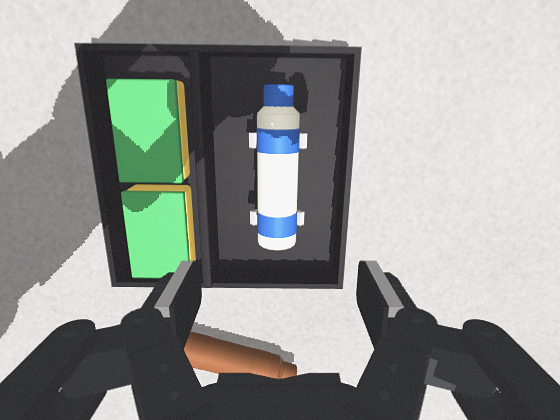

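View pics/s6.png

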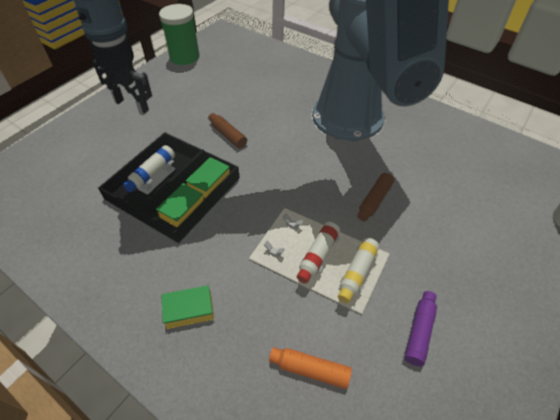

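The wrist view shows the bottle lying across both saddles (rows 140 and 217), centred at column 278. The gripper is clear of everything and the red and yellow bottles are in place, so I'm handing in.

```bash
python3 -c "
from rig import order;print(order.sign_off())"
```

```text
the job is handed in; nothing more can be done
None
```

The blue-capped bottle now lies in both V saddles of the empty cradle in the caddy, and I handed the job in at about 10.5 s on the clock. The hand-in gave no verdict.

- **Seating while held:** I gripped the bottle at mid-body with 50 N. I lowered it until the wrist force showed about 12 N of support, then held it there for over 0.25 s. Its top measured about 75 mm along its length, which matches the seated height. I then let go and rose straight up.
- **Final position:** The wrist camera puts the bottle's middle at about (0.5385, −0.2825), 1–2 mm from my cradle estimate of (0.538, −0.2815). Its yaw is 3.6°, against about 4.3° for the cradle, and its top is at 74.7 mm.
- **Other bottles:** The red bottle shows no measurable movement and the yellow one about 3 mm, which is measurement noise. The arm was clear of everything.

Two readings disagreed:
- **Scene camera:** It put the bottle about 10 mm off in y, at 2.2° yaw. It sees only one flank of the bottle from its angle, so I trusted the wrist camera.
- **Grip width:** It read 32.5 mm on a 40 mm body. I did not find out why, but the bottle did not slip.

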